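# Clamp the photomask frame

## Robot

A 7-joint arm with a two-finger parallel gripper is mounted at the origin on the work surface. World frame = base frame: x ahead of the robot, y to its left, z up, the work surface at z = 0. Lengths are in m, angles in rad, forces in N, time in s.
With the tool pointing down it reaches from about 0.4 to 0.875 m from the base axis. Payload 19.3 kg.
Tool frame: the origin (TCP) lies midway between the tips of the shut fingers; the grasp point (between the pads) lies 19 mm behind it; z points along the fingers, y is the direction in which the jaws open and shut (so a half turn about z gives the same grasp; the last joint's range is limited). The gripper opens to 85 mm and grips with 20 to 120 N. Pads are 22 mm wide; open, the fingers measure 114 mm over their backs; the gripper's body (76 mm by 85 mm) begins 54 mm behind the grasp point. The pads swing forward as they close: fully open they stand 13 mm farther back than shut.
Start: joints at [-1.348, 0.521, -0.036, 1.599, 0.021, 1.021, -0.113], TCP at [0.18, 0.598, 0.231] pointing down, gripper open.
Joint ranges: [-2.91, 2.91], [-0.3, 2.13], [-1.5, 1.42], [0.17, 2.43], [-1.26, 4.41], [0.16, 1.93], [-2.52, 2.52]. Speed limits (rad/s): [1.89, 1.89, 2.39, 2.39, 3.01, 3.01, 3.01].

## Interface

Orientations are given as [roll, pitch, yaw] about the fixed x, y, z axes, in that order (R = Rz(yaw) Ry(pitch) Rx(roll)).
In Python, from workcell import bot, eyes gives the robot as it stands. The module is installed in compiled form; this text tells all that it offers.
- The arm moves only by the shell command python3 -m jog 'ROWS' [FORCE]. ROWS is JSON, a list of rows, each an object with "delta_pos": the shift along the world's x, y, z in mm, a list of three; "spin": the turn about the world's z in rad; "claw": the closure, from 0 (fully open) to 1 (shut). In form: [{"delta_pos": [tx, ty, tz], "spin": spin, "claw": claw}, ...]. A call has 1 to 8 rows; each row is the pose to reach, as a shift and turn from the pose measured when the call began; what a row does not reach only later rows make up. A row lasts 1/10 s, in which the tool goes at most 50 mm and 8.59 degrees, less where a joint would pass 70% of its speed; a pose out of reach is approached as far as the arm can. A call with a gripper value outside its range is refused whole. The fingers move at their own pace and stop on an object; FORCE is the grip in N (left out, the last holds). Time passes only in rows, so rows that repeat a pose let the fingers close. It gives the time, the measured TCP pose, the force and the opening at its end, in the units of the state.
- bot.observe(): the state, without advancing time (a new reading comes with each control period).
- eyes.grab_frame(name): name is "side" or "top" or "wrist"; returns the picture (480x640x3 uint8, blue, green, red); there is no depth.
- eyes.camera_params(name): a dict with "fx", "fy", "cx", "cy" (pixels), "k1" (the pictures are not rectified: a ray, as slopes to the right and down, at radius r is drawn at 1 + k1 r^2 times it, then the intrinsics apply), "origin" and "attitude" of the camera in the world. Camera axes: x right, y up, looking along -z (the intrinsics and any distortion apply to the point x, -y, -z); pixel columns grow to the right and rows downward; lengths in m; the calibration is good to about 2 mm. A picture is of the moment at which its call begins: read the wrist's pose just before it. camera_params takes no time and is no camera call; for the wrist camera it gives the pose at the moment of the call.
- bot.job_done(): hands the job in, once; it reports no verdict.
The state is a dict: "clock": time; "qpos": joint angles; "qd": joint speeds; "joint_efforts": joint torques, N m; "position": TCP position; "tool_rot": TCP orientation; "force": force on the tool from outside, world axes, zero at the start; "moment": the same for the moment, N m; "grip_width": finger opening in m.
Only numpy, scipy, OpenCV 4.12 (cv2) and the standard library are available. Lean on these libraries where they do the work, as an engineer would, in place of code of your own. Each camera call takes 0.05 s, during which the arm holds its last target. There are 200 camera calls.

## Task

Clamp the photomask frame down on its bed: push the clamp's free jaw down the bar until its foot bears on the frame and the jaw tilts and binds, then screw the knob tight, clockwise from above, until the foot presses firmly (about 40 N) but never hard enough to crack the mask. Then let go and leave the frame and everything else where it is.

Things in the scene. Friction and masses are not known exactly. Their poses are not given: they have to be found in the camera images.
- bed: Fixed aluminium clamping bed, plate 280 x 170 x 25 mm on a plinth whose height varies by 25 mm. Its x points from the frame to the clamp bar, z up; origin level with the plate's underside. On its line y = 0 lie: frame (centre x = -110 mm), foot and knob (x = -65), thumb boss (x = 38), upright clamp bar (x = 65; flat steel 8 x 24 mm, top 160 mm above the origin)
- jaw (a joint): Tilt of the free jaw (grey arm 22 x 18 mm from a collar on the bar), rad. Hangs free at about -0.037 (foot low); once the foot bears on the frame and the jaw is pushed on it tips up and binds, near +0.045. Then it springs: about 0.001 rad more per N at the foot: over its hanging value it stands about +0.083 at 9 N and +0.110 at 40 N. The reading may be off by 0.01, the same all through a run
- boss_top (a point): Middle of the ridged top of the thumb boss, the block 28 x 32 mm, 19 mm high on the arm, 27 mm from the middle of the bar: the place to push the jaw down. The jaw stays where it is left; pushed here it slides at about 8 to 15 N, then binds; pushed at the knob it only binds. Bound with an 18 N push (foot keeps some 9 N) it is 97 to 113 mm above the bed's origin, as the foot is set
- knob_mid (a point): Centre of the round black ribbed knob, diameter 36 mm, 24 mm high, upright axis, on the spindle's top at the arm's free end. Between its underside and the arm is a gap of 32 mm. With the jaw bound the knob keeps its height as it is turned and the arm springs up instead
- knob (a joint): Turn of the knob, rad, 0 at the start, growing clockwise seen from above, up to 5. It drives the spindle 2 mm per rad down through the arm and stays where it is left; turning takes about 0.2 N m. With the jaw bound each rad adds about 12 to 18 N at the foot (0.014 rad of tilt). Pressing the knob down while turning adds to the foot's force until let go
- spindle: Steel spindle with the knob on its top and a black foot (20 mm disc) at its lower end; the foot is locked in its sleeve at another length each time, its face 32 to 44 mm below the origin (not measured: feel for it). The origin lies on its axis, level with the arm's middle before the knob is turned
- mask_frame: The work: loose black frame 120 x 120 x 20 mm, rim 30 mm wide round a glass pane, lying in place on the bed with the foot above its rim, by a low stop rail; origin under its centre. The mask cracks above 70 N at the foot
- lens: Bystander: steel objective, diameter 32 mm, 38 mm high, on the bed beside the bar; origin under its centre
- cap: Bystander: black disc cap, diameter 26 mm, 12 mm high, on the bed beside the arm; origin under its centre
- driver: Bystander: screwdriver 160 mm long lying on the table
- bottle: Bystander: closed amber bottle, diameter 54 mm, 130 mm high; origin under its centre
- tray: Bystander: white open tray 160 x 110 x 30 mm; origin under its centre
- case: Bystander: flat grey case 130 x 130 x 28 mm; origin under its centre
- dish: Bystander: shallow white dish, diameter 80 mm, 18 mm high; origin under its centre
Not all that is in view belongs to the job. What is meant by the mask_frame is not green, and is the smaller of those in its own colour.

How it is judged:
On the way, in this order (a step that is already met when the one before it is completed fails the run):
1. the jaw has been slid down until its foot bears on the frame (over 4 N) and it has tilted over and bound on the bar (tilt above 0.012 rad) (contact force between spindle and mask_frame above 4 N and value of joint jaw above 0.012 rad), for 0.2 s.
2. the knob has been screwed tight: turned over 0.4 rad, foot pressing with over 28 N (contact force between spindle and mask_frame above 28 N and value of joint knob above 0.4 rad), for 0.2 s.
At the end, for the whole second after the job is handed in: The foot of the clamp presses the frame with 28 to 55 N by itself, the knob turned by more than 0.4 rad, the jaw tilted over and bound (tilt above 0.012 rad), the frame at rest within 8 mm of where it lay (all of step 2 and contact force between spindle and mask_frame below 55 N and value of joint jaw above 0.012 rad and distance of mask_frame from where it was at the start of the episode below 0.008 m and linear speed of mask_frame below 0.01 m/s and velocity of joint knob below 0.05 rad/s); the robot touches nothing.
It fails at once if the foot presses the frame with over 70 N (the mask cracks) (contact force between spindle and mask_frame above 70 N).
It fails at once if the frame is pushed out of place by over 12 mm (distance of mask_frame from where it was at the start of the episode above 0.012 m).
It fails at once if a bystander is moved by over 20 mm (distance of any of lens, cap, driver, bottle, tray, case, dish from where it was at the start of the episode above 0.02 m).
It also fails if it takes over 58 s, if anything falls off the work surface, if the arm or the gripper's body presses on something with over 40 N, if the wrist force passes 120 N, or if a joint passes its speed limit or range.

## Working session

There is one attempt and no reset: what is moved stays moved. The work goes in short steps, Python scripts to look and compute and a shell command to move; the robot and the scene stay as the last step left them, time stands still between calls to the robot, and variables do not carry over. Pictures are saved under pics/ and viewed, about 8 in all and at most 12, crops included, and the job is handed in when it is done.

```bash
mkdir -p pics; cat > h.py <<'E'
import numpy as np, cv2
from workcell import bot, eyes
from scipy.spatial.transform import Rotation as R
def rot(a):
    a=np.array(a,float)
    if a.shape==(3,3): return a
    return R.from_euler('xyz',a).as_matrix() if a.size==3 else R.from_quat(a).as_matrix()
def ray(c,u,v):
    K=np.array([[c['fx'],0,c['cx']],[0,c['fy'],c['cy']],[0,0,1.]])
    p=cv2.undistortPoints(np.array([[[u,v]]],float),K,np.array([c['k1'],0,0,0,0]))[0,0]
    # k1 applied to undistorted radius: matches cv model
    return np.array(c['origin']),rot(c['attitude'])@np.array([p[0],-p[1],-1.])
def onz(c,u,v,z):
    o,d=ray(c,u,v); return o+d*(z-o[2])/d[2]
def tri(c1,p1,c2,p2):
    o1,d1=ray(c1,*p1);o2,d2=ray(c2,*p2)
    s=np.linalg.lstsq(np.array([d1,-d2]).T,o2-o1,rcond=None)[0]
    a,b=o1+d1*s[0],o2+d2*s[1]; return (a+b)/2,np.linalg.norm(a-b)
def proj(c,P):
    q=rot(c['attitude']).T@(np.array(P)-c['origin']); x,y=q[0]/-q[2],-q[1]/-q[2]
    f=1+c['k1']*(x*x+y*y); return c['fx']*x*f+c['cx'],c['fy']*y*f+c['cy']
E
python3 - <<'E'
from h import *
for n in('top','side','wrist'):
    print(n,eyes.camera_params(n)); cv2.imwrite(f'pics/{n}0.png',eyes.grab_frame(n))
print(bot.observe())
E
```

```text
top {'fx': 501.1444829310609, 'fy': 501.1444829310609, 'cx': 326.621779017125, 'cy': 241.65796977016186, 'k1': -0.04416117418377616, 'origin': array([ 0.2198535 , -0.0647786 ,  1.51312909]), 'attitude': array([ 0.19477294, -0.00874475, -1.54455109])}
side {'fx': 441.4805484265604, 'fy': 441.4805484265604, 'cx': 310.35120934119004, 'cy': 237.88718093284868, 'k1': 0.008113051472571223, 'origin': array([ 0.28196296, -0.87479331,  0.85486043]), 'attitude': array([ 0.85202542, -0.02112505, -0.20614677])}
wrist {'fx': 367.07703675037635, 'fy': 367.07703675037635, 'cx': 325.6508264427411, 'cy': 242.72266657661265, 'k1': -0.0453324441352005, 'origin': array([0.10197259, 0.62131916, 0.37372455]), 'attitude': array([-0.32480436,  0.00144083,  1.27798993])}
{'clock': 0.15, 'qpos': array([-1.34820013,  0.52185689, -0.03632506,  1.59987632,  0.02117728,
        1.02107928, -0.11278342]), 'qd': array([ 0.00036654, -0.00156042,  0.00072678, -0.00263213, -0.00046884,
       -0.00087585,  0.00100658]), 'joint_efforts': array([ 1.82344418e-03, -9.27388930e+01,  1.98056482e+00, -3.70061123e+01,
        1.80656224e-02,  6.36384779e-03, -4.36934977e-05]), 'position': array([0.18034545, 0.59815516, 0.23087082]), 'tool_rot': array([-3.14075744e+00,  3.71949219e-05,  2.84878678e+00]), 'force': array([-0.29627413, -0.58271949,  0.05878267]), 'moment': array([-0.00944972, -0.0342232 ,  0.02681571]), 'grip_width': 0.08540117363311438}
```

View pics/top0.png

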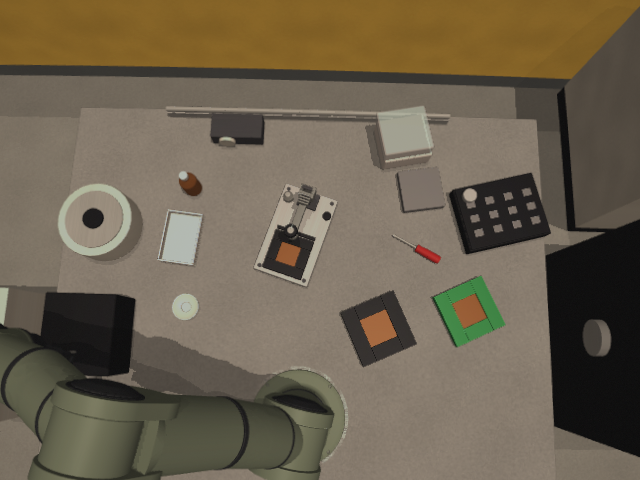

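View pics/side0.png

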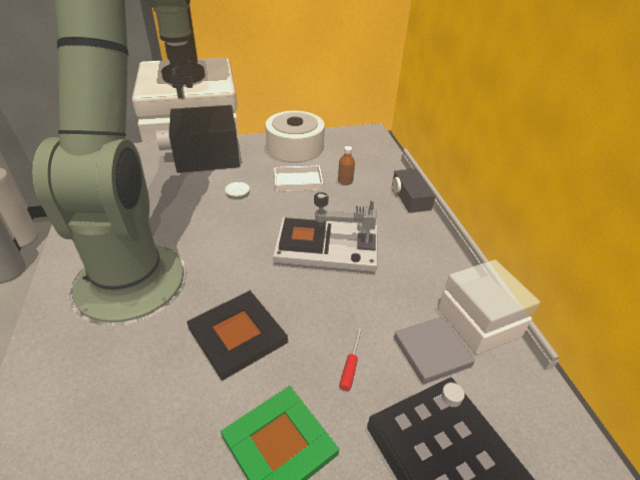

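Frame candidates in the top view are the black one on the bed (288,255), a larger black one (378,328) and a green one (468,312). By the description I choose the one on the bed, and check it in a close crop.

```bash
python3 - <<'E'
from h import *
t=cv2.imread('pics/top0.png')[175:295,240:350]; s=cv2.imread('pics/side0.png')[180:280,265:390]
a=cv2.resize(t,(440,480),interpolation=cv2.INTER_CUBIC)
b=cv2.resize(s,(600,480),interpolation=cv2.INTER_CUBIC)[:, 0:600]
a=cv2.resize(a,(330,360)); b=cv2.resize(b,(450,360))
cv2.imwrite('pics/crop1.png',np.hstack([a,b]))
E
```

```text
(no output)
```

View pics/crop1.png

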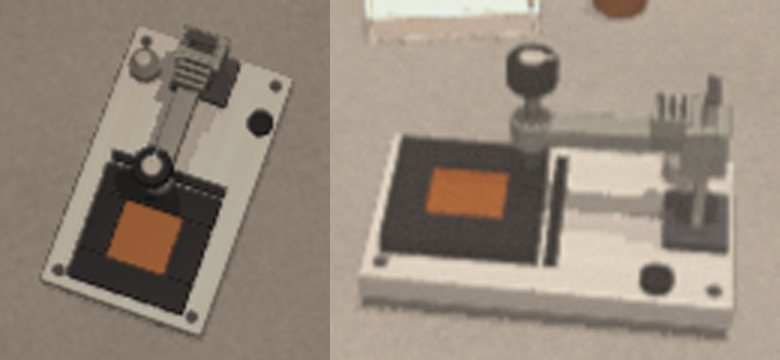

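The crop shows the black frame under the foot (chosen), with the knob at crop (152,168), the boss at (192,70) and the bar at (205,35). The lens is beside the bar and the cap is on the right.

```bash
python3 - <<'E'
from h import *
t=eyes.camera_params('top');s=eyes.camera_params('side')
T=lambda u,v:(240+u/3,175+v/3); S=lambda u,v:(265+(u-330)/3.6,180+v/3.6)
for n,a,b in[('knobtop',(152,166),(534,56)),('boss',(192,70),(672,105)),('bartop',(207,36),(714,80)),('cornerNL',(200,335),(360,283)),('cornerNR',(293,82),(733,308)),('glass',(145,237),(467,193))]:
    print(n,tri(t,T(*a),s,S(*b)))
C=[onz(t,*T(*p),.045) for p in((138,27),(293,82),(200,335),(42,280))]
for c in C: print(c)
d=(C[0]+C[1]-C[2]-C[3])/2; e=C[1]-C[0]; print('len',np.linalg.norm(d),np.linalg.norm(e),'yaw',np.arctan2(d[1],d[0]),'mid',sum(C)/4)
c=eyes.camera_params('wrist'); o=bot.observe(); Rt=R.from_euler('xyz',o['tool_rot']).as_matrix()
print('cam in tool',Rt.T@(c['origin']-o['position'])); print(Rt.T@rot(c['attitude'])); print(Rt)
E
```

```text
knobtop (array([0.51291519, 0.02857022, 0.18547517]), np.float64(0.004643826174981057))
boss (array([ 0.61190283, -0.00275116,  0.15176708]), np.float64(0.0013264970937121822))
bartop (array([ 0.63610945, -0.01677628,  0.18148567]), np.float64(0.0009568839569978926))
cornerNL (array([ 0.37660261, -0.01431717,  0.02436983]), np.float64(0.0018418317444298823))
cornerNR (array([ 0.63838541, -0.10107334,  0.03422084]), np.float64(0.0060468280430129515))
glass (array([0.46917791, 0.04218674, 0.05137287]), np.float64(0.0021171629344648732))
[0.68578776 0.05879555 0.045     ]
[ 0.63225483 -0.10032525  0.045     ]
[ 0.37351743 -0.01501024  0.045     ]
[0.42342367 0.1423584  0.045     ]
len 0.2738916301814173 0.1678844923707636 yaw -0.313398319165956 mid [0.52874592 0.02145461 0.045     ]
cam in tool [ 0.08171819 -0.00053623 -0.14293441]
[[-5.26052081e-06  9.47728677e-01  3.19077350e-01]
 [ 9.99999899e-01 -1.38711074e-04  4.28488524e-04]
 [ 4.50350424e-04  3.19077320e-01 -9.47728580e-01]]
[[-9.57437759e-01  2.88639732e-01 -2.05464408e-04]
 [ 2.88639803e-01  9.57437417e-01 -8.10402062e-04]
 [-3.71949219e-05 -8.35214741e-04 -9.99999651e-01]]
```

```bash
python3 -m jog '[{"delta_pos":[25,-30,30],"spin":0,"claw":0},{"delta_pos":[53,-75,60],"spin":0,"claw":0},{"delta_pos":[80,-112,70],"spin":0,"claw":0},{"delta_pos":[107,-150,70],"spin":0,"claw":0},{"delta_pos":[134,-188,70],"spin":0,"claw":0},{"delta_pos":[161,-225,70],"spin":0,"claw":0},{"delta_pos":[188,-263,70],"spin":0,"claw":0},{"delta_pos":[215,-300,70],"spin":0,"claw":0}]'
```

```text
clock: 0.95
position: [0.3961, 0.2963, 0.301]
tool_rot: [-3.141, 0.0, 2.849]
force: [2.1, 0.9, 0.2]
grip_width: 0.0852
```

```bash
python3 -m jog '[{"delta_pos":[27,-40,0],"spin":0,"claw":0},{"delta_pos":[54,-78,0],"spin":0,"claw":0},{"delta_pos":[81,-117,0],"spin":0,"claw":0},{"delta_pos":[108,-156,0],"spin":0,"claw":0},{"delta_pos":[135,-195,0],"spin":0,"claw":0},{"delta_pos":[160,-232,-10],"spin":-0.02,"claw":0},{"delta_pos":[184,-268,-20],"spin":-0.02,"claw":0},{"delta_pos":[204,-296,-20],"spin":-0.02,"claw":0}]'
python3 - <<'E'
from h import *
o=bot.observe();c=eyes.camera_params('wrist');cv2.imwrite('pics/w1.png',eyes.grab_frame('wrist'))
import pickle;pickle.dump((o,c),open('w1.pkl','wb'));print(o['position'],o['tool_rot'],o['force'])
for P in([.610,-.005,.152],[.512,.0268,.1855],[.636,-.0137,.1815]):print(proj(c,P))
E
```

```text
clock: 1.75
position: [0.6004, -0.0022, 0.2795]
tool_rot: [-3.14, -0.002, 2.827]
force: [0.5, 0.9, -0.1]
grip_width: 0.0854
[ 0.60039781 -0.0022299   0.27953969] [-3.13963652e+00 -1.50006952e-03  2.82738508e+00] [ 0.46557243  0.87030493 -0.09132764]
(np.float64(327.24974902158266), np.float64(243.7324336050818))
(np.float64(327.4949355401397), np.float64(100.52273323830704))
(np.float64(326.93774090879066), np.float64(292.498818678014))
```

View pics/w1.png

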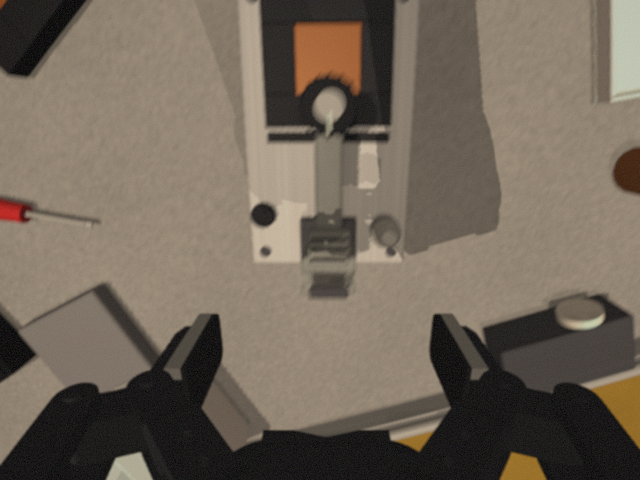

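```bash
python3 -m jog '[{"delta_pos":[10,-3,0],"spin":0,"claw":1},{"delta_pos":[10,-3,0],"spin":0,"claw":1},{"delta_pos":[10,-3,0],"spin":0,"claw":1},{"delta_pos":[10,-3,-30],"spin":0,"claw":1},{"delta_pos":[10,-3,-60],"spin":0,"claw":1},{"delta_pos":[10,-3,-90],"spin":0,"claw":1},{"delta_pos":[10,-3,-110],"spin":0,"claw":1},{"delta_pos":[10,-3,-110],"spin":0,"claw":1}]' 40
python3 - <<'E'
from h import *
cv2.imwrite('pics/s1.png',eyes.grab_frame('side'))
o=bot.observe();print(o['position'],o['force'],o['grip_width'])
c=cv2.resize(cv2.imread('pics/s1.png')[150:280,265:400],None,fx=4,fy=4,interpolation=cv2.INTER_CUBIC);cv2.imwrite('pics/s1c.png',c)
E
```

```text
clock: 2.6
position: [0.6108, -0.0089, 0.1679]
tool_rot: [-3.137, -0.003, 2.825]
force: [-0.1, 0.6, 1.0]
grip_width: -0.0002
[ 0.61173746 -0.00912126  0.16969038] [-0.39386857 -0.5616575   0.93095528] -2.4660300082263913e-05
```

View pics/s1c.png

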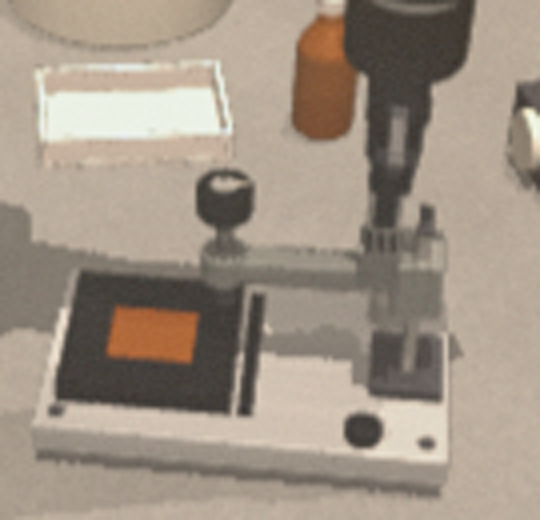

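```bash
python3 -m jog '[{"delta_pos":[-2,4,0],"spin":0,"claw":1},{"delta_pos":[-2,4,-3],"spin":0,"claw":1},{"delta_pos":[-2,4,-6],"spin":0,"claw":1},{"delta_pos":[-2,4,-9],"spin":0,"claw":1},{"delta_pos":[-2,4,-12],"spin":0,"claw":1},{"delta_pos":[-2,4,-15],"spin":0,"claw":1},{"delta_pos":[-2,4,-18],"spin":0,"claw":1}]'
```

```text
clock: 3.35
position: [0.6098, -0.0052, 0.1515]
tool_rot: [-3.137, -0.001, 2.824]
force: [-2.8, 0.0, 8.7]
grip_width: 0.0
```

```bash
python3 -m jog '[{"delta_pos":[0,0,-2],"spin":0,"claw":1},{"delta_pos":[0,0,-4],"spin":0,"claw":1},{"delta_pos":[0,0,-6],"spin":0,"claw":1},{"delta_pos":[0,0,-8],"spin":0,"claw":1},{"delta_pos":[0,0,-10],"spin":0,"claw":1}]'
```

```text
clock: 3.85
position: [0.6098, -0.0052, 0.1418]
tool_rot: [-3.138, -0.001, 2.824]
force: [-4.3, 0.6, 8.7]
grip_width: 0.0003
```

```bash
python3 -m jog '[{"delta_pos":[0,0,-2],"spin":0,"claw":1},{"delta_pos":[0,0,-4],"spin":0,"claw":1},{"delta_pos":[0,0,-5],"spin":0,"claw":1},{"delta_pos":[0,0,-6],"spin":0,"claw":1}]'
```

```text
clock: 4.25
position: [0.6098, -0.0052, 0.136]
tool_rot: [-3.138, -0.001, 2.824]
force: [-2.8, 1.0, 8.1]
grip_width: -0.0
```

```bash
python3 -m jog '[{"delta_pos":[0,0,-1],"spin":0,"claw":1},{"delta_pos":[0,0,-2],"spin":0,"claw":1},{"delta_pos":[0,0,-3],"spin":0,"claw":1}]'
```

```text
clock: 4.55
position: [0.6098, -0.0052, 0.1332]
tool_rot: [-3.138, -0.001, 2.824]
force: [-3.5, 0.7, 8.7]
grip_width: -0.0
```

```bash
python3 -m jog '[{"delta_pos":[0,0,-1],"spin":0,"claw":1},{"delta_pos":[0,0,-2],"spin":0,"claw":1},{"delta_pos":[0,0,-3],"spin":0,"claw":1}]'
```

```text
clock: 4.85
position: [0.6098, -0.0052, 0.1304]
tool_rot: [-3.138, -0.001, 2.824]
force: [-3.4, 0.9, 7.9]
grip_width: -0.0001
```

```bash
python3 -m jog '[{"delta_pos":[0,0,-1],"spin":0,"claw":1},{"delta_pos":[0,0,-2],"spin":0,"claw":1}]'
```

```text
clock: 5.05
position: [0.6098, -0.0052, 0.1286]
tool_rot: [-3.138, -0.001, 2.824]
force: [-2.3, 0.2, 7.2]
grip_width: 0.0
```

```bash
python3 -m jog '[{"delta_pos":[0,0,-1],"spin":0,"claw":1},{"delta_pos":[0,0,-2],"spin":0,"claw":1}]'
```

```text
clock: 5.25
position: [0.61, -0.0053, 0.1265]
tool_rot: [-3.138, -0.0, 2.824]
force: [-0.2, -0.3, 0.1]
grip_width: 0.0002
```

```bash
python3 -m jog '[{"delta_pos":[0,0,-1],"spin":0,"claw":1},{"delta_pos":[0,0,-2],"spin":0,"claw":1}]'
```

```text
clock: 5.45
position: [0.61, -0.0053, 0.1243]
tool_rot: [-3.138, -0.001, 2.824]
force: [0.3, -0.6, 1.2]
grip_width: 0.0004
```

```bash
python3 -m jog '[{"delta_pos":[0,0,-1],"spin":0,"claw":1},{"delta_pos":[0,0,-1],"spin":0,"claw":1}]'
```

```text
clock: 5.65
position: [0.6099, -0.0054, 0.1231]
tool_rot: [-3.138, -0.001, 2.824]
force: [-0.6, -0.4, 0.8]
grip_width: -0.0
```

```bash
python3 -m jog '[{"delta_pos":[0,0,-1],"spin":0,"claw":1},{"delta_pos":[0,0,-1],"spin":0,"claw":1}]'
```

```text
clock: 5.85
position: [0.6101, -0.0054, 0.1222]
tool_rot: [-3.138, -0.0, 2.824]
force: [0.7, 0.5, 1.3]
grip_width: -0.0004
```

```bash
python3 -m jog '[{"delta_pos":[0,0,-1],"spin":0,"claw":1},{"delta_pos":[0,0,-1],"spin":0,"claw":1}]'
```

```text
clock: 6.05
position: [0.6103, -0.0055, 0.1215]
tool_rot: [-3.139, 0.0, 2.823]
force: [0.8, -0.9, 5.3]
grip_width: 0.0001
```

```bash
python3 -m jog '[{"delta_pos":[0,0,-1],"spin":0,"claw":1},{"delta_pos":[0,0,-1],"spin":0,"claw":1}]'
```

```text
clock: 6.25
position: [0.6104, -0.0055, 0.121]
tool_rot: [-3.139, 0.001, 2.823]
force: [-2.0, -0.3, 10.7]
grip_width: 0.0003
```

```bash
python3 -m jog '[{"delta_pos":[0,0,-1],"spin":0,"claw":1},{"delta_pos":[0,0,-1],"spin":0,"claw":1}]'
```

```text
clock: 6.45
position: [0.6105, -0.0055, 0.1208]
tool_rot: [-3.139, 0.001, 2.823]
force: [-3.6, 0.5, 15.0]
grip_width: 0.0007
```

```bash
python3 -m jog '[{"delta_pos":[0,0,-1.4],"spin":0,"claw":1},{"delta_pos":[0,0,-1.4],"spin":0,"claw":1}]'
```

```text
clock: 6.65
position: [0.6106, -0.0055, 0.1204]
tool_rot: [-3.14, 0.001, 2.823]
force: [-5.7, 0.6, 19.5]
grip_width: 0.0
```

```bash
python3 -m jog '[{"delta_pos":[0,0,10],"spin":0,"claw":1},{"delta_pos":[0,0,50],"spin":0,"claw":1},{"delta_pos":[-15,5,95],"spin":0,"claw":0.5},{"delta_pos":[-50,16,140],"spin":0,"claw":0},{"delta_pos":[-80,26,155],"spin":0,"claw":0},{"delta_pos":[-98,32,155],"spin":0,"claw":0},{"delta_pos":[-98,32,155],"spin":0,"claw":0},{"delta_pos":[-98,32,155],"spin":0,"claw":0}]'
python3 - <<'E'
from h import *
im=eyes.grab_frame('wrist');o=bot.observe();c=eyes.camera_params('wrist');cv2.imwrite('pics/w2.png',im)
s=eyes.grab_frame('side')
a=cv2.resize(im[130:330,210:450],(480,400));b=cv2.resize(s[170:270,300:380],(320,400),interpolation=cv2.INTER_CUBIC)
cv2.imwrite('pics/c2.png',np.hstack([a,b]));cv2.imwrite('pics/s2.png',s)
import pickle;pickle.dump((o,c),open('w2.pkl','wb'));print(o['position'],o['tool_rot'],o['qpos'],o['grip_width'],o['force'])
print(proj(c,[.512,.0268,.17]))
E
```

```text
clock: 7.45
position: [0.5127, 0.0266, 0.2758]
tool_rot: [-3.14, 0.002, 2.824]
force: [1.7, 0.4, -0.7]
grip_width: 0.0846
[0.51301115 0.02634731 0.27547458] [-3.13963851e+00  1.41509962e-03  2.82313649e+00] [-0.3760214   0.30135569  0.26308288  1.84740116 -0.08881228  1.00396511
  1.17579437] 0.08559790756792747 [ 0.827604   -0.57226535 -0.36589086]
(np.float64(327.01569797212335), np.float64(238.50585806814635))
```

View pics/c2.png

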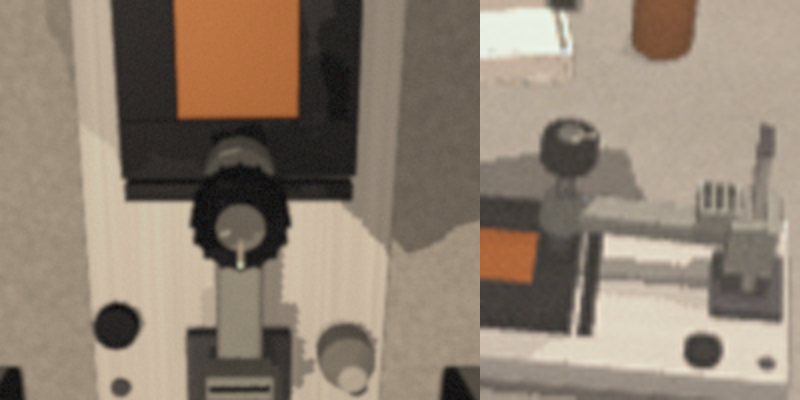

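```bash
python3 - <<'E'
from h import *
import pickle
o,c=pickle.load(open('w2.pkl','rb'));s=eyes.camera_params('side');t=eyes.camera_params('top')
P=tri(c,(330.5,242.5),s,(324,203.5));print(P)
for z in(.16,.17,.18):print(onz(c,330.5,242.5,z))
im=cv2.imread('pics/w2.png')[130:330,210:450].astype(int)
m=(im.max(2)<45).astype(np.uint8);m[:,:]*=1
n,l,st,ce=cv2.connectedComponentsWithStats(m)
for i in range(1,n):
    if st[i,4]>100:print(st[i],ce[i]+[210,130])
E
```

```text
(array([0.52064315, 0.02719066, 0.15981559]), np.float64(0.0032653207660870804))
[0.51886726 0.02728021 0.16      ]
[0.51562555 0.02822751 0.17      ]
[0.51238384 0.02917482 0.18      ]
[  60    0  120  133 5629] [343.3256351  200.43009416]
[ 48 152  21  22 331] [268.11782477 292.47432024]
[  0 184  11  16 147] [215.08163265 322.4829932 ]
[221 184  16  16 167] [437.11377246 322.98203593]
```

```bash
python3 -m jog '[{"delta_pos":[5,0,0],"spin":0.14,"claw":0.2},{"delta_pos":[5,0,0],"spin":0.28,"claw":0.2},{"delta_pos":[5,0,0],"spin":0.42,"claw":0.2},{"delta_pos":[5,0,0],"spin":0.56,"claw":0.2},{"delta_pos":[5,0,0],"spin":0.70,"claw":0.2},{"delta_pos":[5,0,0],"spin":0.84,"claw":0.2},{"delta_pos":[5,0,0],"spin":0.98,"claw":0.2},{"delta_pos":[5,0,0],"spin":1.12,"claw":0.2}]'
python3 -m jog '[{"delta_pos":[0,0,-20],"spin":0.14,"claw":0.2},{"delta_pos":[0,0,-40],"spin":0.28,"claw":0.2},{"delta_pos":[0,0,-60],"spin":0.4,"claw":0.2},{"delta_pos":[0,0,-80],"spin":0.4,"claw":0.2},{"delta_pos":[0,0,-80],"spin":0.4,"claw":0.2}]'
```

```text
clock: 8.35
position: [0.5185, 0.0258, 0.2746]
tool_rot: [-3.14, 0.0, -2.335]
force: [-0.8, 0.8, 0.5]
grip_width: 0.0682
clock: 8.85
position: [0.5176, 0.0246, 0.1918]
tool_rot: [3.139, -0.001, -1.937]
force: [-1.3, -0.4, -0.2]
grip_width: 0.0682
```

```bash
python3 - <<'E'
from h import *
im=eyes.grab_frame('wrist');o=bot.observe();c=eyes.camera_params('wrist');cv2.imwrite('pics/w3.png',im)
import pickle;pickle.dump((o,c),open('w3.pkl','wb'));print(o['position'],o['tool_rot'],o['qpos'])
print(proj(c,[.518,.0265,.161]),proj(c,[.518,.0265,.149]))
E
```

```text
[0.51826169 0.02478712 0.19343055] [ 3.14047691e+00 -9.64829393e-04 -1.93767351e+00] [-0.01573777  0.40747581 -0.19073746  1.9088428   0.10174584  0.83593276
  2.5150654 ]
(np.float64(328.0408927817933), np.float64(288.1759949571482)) (np.float64(327.87893716329046), np.float64(278.81068604327794))
```

View pics/w3.png

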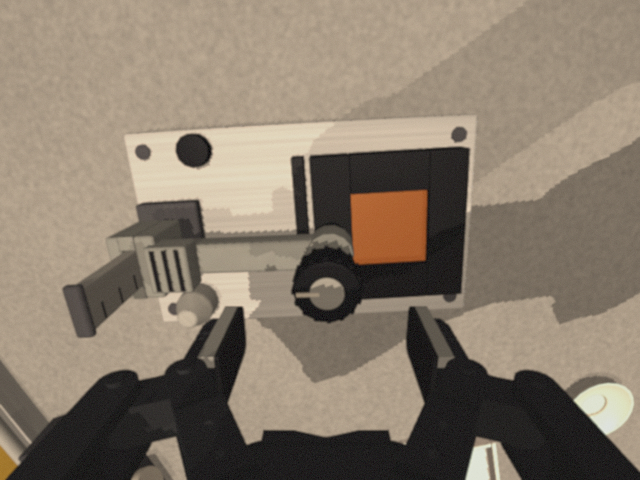

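```bash
python3 - <<'E'
from h import *
import pickle
o,c=pickle.load(open('w3.pkl','rb'));o2,c2=pickle.load(open('w2.pkl','rb'))
print(tri(c,(326.5,293),c2,(330.5,242.5)))
for z in(.157,.161,.165):print(onz(c,326.5,293,z),onz(c2,330.5,242.5,z))
E
```

```text
(array([0.51871878, 0.02771323, 0.16280668]), np.float64(0.001496289939316878))
[0.52045894 0.03068826 0.157     ] [0.51983977 0.02699602 0.157     ]
[0.51976322 0.02883376 0.161     ] [0.51854309 0.02737494 0.161     ]
[0.51906751 0.02697925 0.165     ] [0.5172464  0.02775386 0.165     ]
```

```bash
python3 -m jog '[{"delta_pos":[0,2.5,-15],"spin":-0.1,"claw":0.2},{"delta_pos":[0,2.5,-35],"spin":-0.1,"claw":0.2},{"delta_pos":[0,2.5,-55],"spin":-0.1,"claw":0.2},{"delta_pos":[0,2.5,-64],"spin":-0.1,"claw":0.2},{"delta_pos":[0,2.5,-64],"spin":-0.1,"claw":0.2}]' 25
python3 -m jog '[{"delta_pos":[0,0,0],"spin":0,"claw":0.5},{"delta_pos":[0,0,0],"spin":0,"claw":0.55},{"delta_pos":[0,0,0],"spin":0,"claw":0.55}]'
```

```text
clock: 9.4
position: [0.5183, 0.0273, 0.1292]
tool_rot: [3.14, -0.002, -2.038]
force: [-0.3, -0.3, 0.1]
grip_width: 0.0682
clock: 9.7
position: [0.5185, 0.0274, 0.13]
tool_rot: [3.14, -0.001, -2.038]
force: [-1.5, 0.7, 0.1]
grip_width: 0.0383
```

```bash
python3 -m jog '[{"delta_pos":[0,0,0],"spin":0,"claw":0.6},{"delta_pos":[0,0,0],"spin":0,"claw":0.7},{"delta_pos":[0,0,0],"spin":0,"claw":0.7}]' 30
```

```text
clock: 10.0
position: [0.5177, 0.0278, 0.1303]
tool_rot: [3.139, -0.002, -2.038]
force: [-6.6, 1.8, 4.9]
grip_width: 0.0348
```

```bash
python3 -m jog '[{"delta_pos":[-1,0.3,0.7],"spin":0,"claw":0.7},{"delta_pos":[-1,0.3,0.7],"spin":-0.12,"claw":0.7},{"delta_pos":[-1,0.3,0.7],"spin":-0.24,"claw":0.7},{"delta_pos":[-1,0.3,0.7],"spin":-0.36,"claw":0.7},{"delta_pos":[-1,0.3,0.7],"spin":-0.48,"claw":0.7},{"delta_pos":[-1,0.3,0.7],"spin":-0.6,"claw":0.7},{"delta_pos":[-1,0.3,0.7],"spin":-0.6,"claw":0.7}]'
python3 -c "
from workcell import bot
o=bot.observe();print(o['force'],o['moment'],o['qpos'])"
```

```text
clock: 10.7
position: [0.5174, 0.0279, 0.1307]
tool_rot: [3.14, -0.001, -2.642]
force: [7.8, -1.7, -16.8]
grip_width: 0.0353
[  7.81735765  -1.70269244 -16.76287273] [-0.29356989 -1.43308313 -0.11815898] [-0.17043616  0.49494655  0.00392823  1.96961424 -0.00493478  0.67834443
  1.90679257]
```

```bash
python3 -m jog '[{"delta_pos":[0.5,-0.1,-0.5],"spin":0,"claw":0.7},{"delta_pos":[0.5,-0.1,-0.5],"spin":0,"claw":0.7}]'
python3 -c "
from workcell import bot
o=bot.observe();print(o['force'],o['moment'],o['position'])"
```

```text
clock: 10.9
position: [0.5178, 0.0279, 0.1305]
tool_rot: [3.14, -0.001, -2.642]
force: [-1.6, 0.5, -2.0]
grip_width: 0.0346
[-1.61238402  0.52536213 -1.99682763] [ 0.35701054  0.46116836 -0.13122949] [0.51782096 0.02793622 0.13047135]
```

```bash
python3 -m jog '[{"delta_pos":[0,0,0],"spin":-0.12,"claw":0.7},{"delta_pos":[0,0,0],"spin":-0.24,"claw":0.7},{"delta_pos":[0,0,0],"spin":-0.36,"claw":0.7},{"delta_pos":[0,0,0],"spin":-0.48,"claw":0.7},{"delta_pos":[0,0,0],"spin":-0.6,"claw":0.7},{"delta_pos":[0,0,0],"spin":-0.6,"claw":0.7}]'
python3 -c "
from workcell import bot
o=bot.observe();print(o['force'],o['moment'],o['position'])"
```

```text
clock: 11.5
position: [0.5179, 0.0279, 0.1305]
tool_rot: [3.14, -0.001, 3.039]
force: [1.1, -2.1, -4.7]
grip_width: 0.035
[ 1.0553921  -2.05723222 -4.65946119] [-0.39750155 -0.04441303 -0.09297566] [0.51785738 0.02788266 0.13050056]
```

```bash
python3 -m jog '[{"delta_pos":[0,0,-0.1],"spin":-0.12,"claw":0.7},{"delta_pos":[0,0,-0.1],"spin":-0.24,"claw":0.7},{"delta_pos":[0,0,-0.1],"spin":-0.36,"claw":0.7},{"delta_pos":[0,0,-0.1],"spin":-0.48,"claw":0.7},{"delta_pos":[0,0,-0.1],"spin":-0.6,"claw":0.7},{"delta_pos":[0,0,-0.1],"spin":-0.72,"claw":0.7},{"delta_pos":[0,0,-0.1],"spin":-0.72,"claw":0.7},{"delta_pos":[0,0,-0.1],"spin":-0.72,"claw":0.7}]'
python3 -c "
from workcell import bot
o=bot.observe();print(o['force'],o['moment'],o['position'])"
```

```text
clock: 12.3
position: [0.5178, 0.0276, 0.1304]
tool_rot: [3.14, -0.0, 2.324]
force: [1.3, -2.7, -3.3]
grip_width: 0.0349
[ 1.26607737 -2.69753731 -3.30719348] [-1.00844239  0.33552961 -0.07726684] [0.51781333 0.02757404 0.13041982]
```

```bash
python3 -m jog '[{"delta_pos":[0,0,0],"spin":0,"claw":0.4},{"delta_pos":[0,0,0],"spin":0,"claw":0.2},{"delta_pos":[0,0,0],"spin":0,"claw":0.2},{"delta_pos":[0,0,0],"spin":0,"claw":0.2},{"delta_pos":[0,0,30],"spin":0,"claw":0.2},{"delta_pos":[0,0,70],"spin":0.13,"claw":0.2},{"delta_pos":[0,0,110],"spin":0.26,"claw":0.2},{"delta_pos":[-4,-1,145],"spin":0.39,"claw":0}]'
python3 -m jog '[{"delta_pos":[0,0,0],"spin":0.11,"claw":0},{"delta_pos":[0,0,0],"spin":0.11,"claw":0},{"delta_pos":[0,0,0],"spin":0.11,"claw":0}]'
python3 - <<'E'
from h import *
o=bot.observe();c=eyes.camera_params('wrist');im=eyes.grab_frame('wrist');cv2.imwrite('pics/w4.png',im)
s=eyes.grab_frame('side');cv2.imwrite('pics/s4.png',s)
a=cv2.resize(im[130:330,210:450],(480,400));f=lambda s:cv2.resize(s[190:250,300:385],(320,226),interpolation=cv2.INTER_CUBIC)
b=np.vstack([f(cv2.imread('pics/s2.png')),f(s)])
cv2.imwrite('pics/c4.png',np.hstack([cv2.copyMakeBorder(a,0,52,0,0,0),b]))
import pickle;pickle.dump((o,c),open('w4.pkl','wb'));print(o['position'],o['tool_rot'],o['force'])
E
```

```text
clock: 13.1
position: [0.514, 0.0266, 0.2775]
tool_rot: [3.14, 0.001, 2.72]
force: [-0.3, 0.3, 0.2]
grip_width: 0.0806
clock: 13.4
position: [0.5137, 0.0265, 0.277]
tool_rot: [3.14, -0.0, 2.827]
force: [-0.1, -0.3, -0.1]
grip_width: 0.0853
[0.51373301 0.02651161 0.27696038] [ 3.14040868e+00 -7.61340010e-05  2.82671740e+00] [-0.05113096 -0.29151392 -0.06191219]
```

View pics/c4.png

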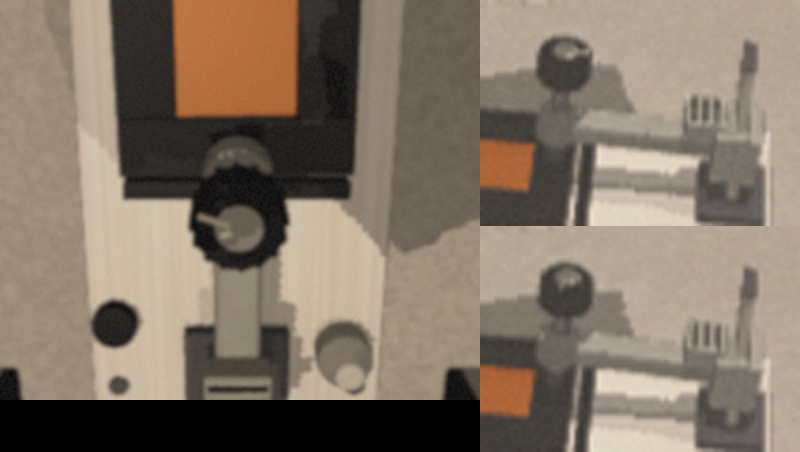

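The pointer on the knob moved from straight down to left and slightly up, about 1.87 rad clockwise, so the grip didn't slip. The side crops show the arm end closer to the knob. I'll check the tilt numerically.

```bash
python3 - <<'E'
from h import *
I=[cv2.cvtColor(cv2.imread(f'pics/{n}.png'),cv2.COLOR_BGR2GRAY) for n in('s2','s4')]
def sh(n,x0,y0,x1,y1):
    t=np.float32(I[0][y0:y1,x0:x1]);M=np.eye(2,3,dtype=np.float32);M[:,2]=(x0,y0)
    cc,M=cv2.findTransformECC(t,np.float32(I[1]),M,cv2.MOTION_TRANSLATION,(3,100,1e-5),None,3)
    print(n,M[:,2]-(x0,y0),cc)
sh('knob',312,196,334,213);sh('armend',312,216,330,229);sh('arm mid',335,217,350,231);sh('armR',345,217,358,234);sh('boss/ridges',353,212,366,226);sh('bartop',367,198,376,212)
sh('plate',300,235,330,262)
s=eyes.camera_params('side')
a=np.array(proj(s,[.514,.0275,.105]));b=np.array(proj(s,[.514,.0275,.11]));print('px for 5mm',b-a)
E
```

```text
knob [0.48117065 0.145401  ] 0.9945786091096569
armend [ 0.22311401 -0.45726013] 0.9787936334418249
arm mid [-0.2723999  -0.75871277] 0.9816646601728192
armR [ 0.13183594 -0.34037781] 0.988249403506628
boss/ridges [ 0.506073   -0.10427856] 0.9753184739079592
bartop [0.00628662 0.00219727] 0.9992322464397266
plate [-0.12359619 -0.02616882] 0.9972733884411794
px for 5mm [ 0.06630302 -1.44311846]
```

```bash
python3 -c "
from workcell import bot
print(bot.job_done())"
```

```text
the job is handed in; nothing more can be done
None
```

I clamped the mask frame and handed the job in at about 13.5 s. No verdict was reported, and the foot force was never measured directly; I estimate about 37 N.

- **Pushing the jaw down:** I pushed on the thumb boss with the fingers shut. It slid at about 8–9 N, the force fell to almost nothing as the jaw tipped, and it then bound. I stopped at 19.5 N with the boss top about 99 mm above the bed origin, inside the stated 97–113 mm.
- **Tightening the knob:** I gripped it at 30 N and turned it 1.92 rad clockwise by wrist yaw. The wrist force peaked at about 17 N, a brief upward pull on the knob, and I eased it at once. I then let go and backed off to 277 mm.
- **Turn check:** the knob's pointer moved about 1.87 rad, so the grip didn't slip.
- **Tilt check:** the arm rose 0.3–0.8 px in the side view. The middle and bar-end readings fit the roughly 0.026 rad of extra tilt expected for this turn. The reading at the arm's free end was low, about half the expected rise, probably because static background was in that crop.
- **Force estimate:** about 37 N, with a range of 32–44 N given the stated 12–18 N per rad.
- **Nothing else disturbed:** the frame corner and bed moved about 0.1 px or less, and no bystander was touched. The wrist force read zero after release.

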